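# Set the stirrer's sunken speed knob and start it

### The job

Turn the sunken speed knob of the magnetic stirrer until its pointed nose lines up with the steel marker tab on the ring around the well, leaving the marker where it is, and let go of the knob. Then press the start button all the way down and release it. Do not press start before the speed is set, and do not disturb the flask, the tube rack or the bottle.

Things in the scene. Friction and masses are not known exactly. Their poses are not given: they have to be found in the camera images.
- knob_grip (a point): On the vertical axis of the black speed knob, at the height to grip it (24 mm above the well floor). The knob is an upright bar 12 mm thick (its y), 30 mm long (its x), 32 mm tall, with a pointed nose at its -x end and a disc 34 mm across, 3 mm thick, under it. Grip it across the 12 mm from straight above. Axes turn with the knob: z up, -x along the nose.
- knob_nose (a point): Tip of the knob's nose (top edge, 21 mm from the knob's axis); a white line on the bar's top leads to it. Axes as knob_grip.
- speed (a joint): Angle of the knob, rad. 0 = nose towards the stirrer's front (its -x side); grows clockwise seen from above; stops at 0 and 2.6. Light friction of about 0.04 N m, no spring: it stays where it is left. Starts 0.5 to 1.5 rad short of the marker.
- marker_tip (a point): Inner point of the steel marker tab, 40 mm from the knob's axis, 7 mm above the stirrer's top. The tab is 8 mm wide, 7 mm high, reaches out to 57 mm from the axis, and stands on a flat aluminium ring (outer diameter 100 mm) around the well's mouth. Axes: z up; -x points from the knob's axis out to the tab.
- marker (a joint): Angle of the marker ring about the knob's axis, rad; same zero and direction as the joint speed, so the knob is set when both read the same. The ring is stiff (0.5 N m) and must not be turned.
- start_top (a point): Centre of the top of the start button, a black disc 24 mm across in a low grey round housing on the stirrer's top, 109 mm from the knob's axis.
- start (a joint): Travel of the start button, m: 0 = out, 0.006 = fully down. Spring return; about 4 N holds it fully down. Straight down presses it.
- stirrer: The magnetic stirrer: fixed white flat box, 270 (x) by 230 (y) by 56 mm high, origin at the centre of its underside, front to -x. The knob stands in the middle of a round well at x -68, y +40 mm, 77 mm inner diameter, 38 mm deep (32 mm from bar to wall each side: wide open fingers do not fit); the bar's top is 6 mm below the stirrer's top. A plate at x +3 to +129 mm is 62 mm high.
- flask: Bystander: stoppered glass conical flask, 76 mm across at the foot, 128 mm tall; origin at the centre of its underside.
- tube_rack: Bystander: white rack of glass tubes, 54 by 146 mm, tubes up to 112 mm high; origin at the centre of its underside, long along y.
- bottle: Bystander: brown glass jar, 60 mm across, 130 mm tall; origin at the centre of its underside.

How it is judged:
On the way, in this order (a step that is already met when the one before it is completed fails the run):
1. the knob's nose is lined up with the marker tab (within 0.15 rad), let go and still, the start button not pressed (angle between the x axis of knob_nose and the x axis of marker_tip, either way round below 0.15 rad and horizontal distance between knob_nose and marker_tip below 0.03 m and velocity of joint speed between -0.05 and 0.05 rad/s and contact force between the fingers and speed below 0.2 N and value of joint start below 0.002 m), for 0.2 s.
2. the start button is pressed down (at least 4.5 of its 6 mm) (value of joint start above 0.0045 m), for 0.05 s.
At the end, for the whole second after the job is handed in: The knob's nose points at the marker tab within 0.15 rad (about 8 degrees) and the knob is at rest; the start button has been pressed and is up again (less than 2 mm down); the marker is where it was (angle between the x axis of knob_nose and the x axis of marker_tip, either way round below 0.15 rad and horizontal distance between knob_nose and marker_tip below 0.03 m and value of joint start below 0.002 m and velocity of joint speed between -0.05 and 0.05 rad/s); the robot touches nothing.
It fails at once if the start button is pressed (over 3 mm) while the knob is not lined up with the marker (value of joint start above 0.003 m and not (angle between the x axis of knob_nose and the x axis of marker_tip, either way round below 0.15 rad and horizontal distance between knob_nose and marker_tip below 0.03 m)).
It fails at once if the marker is turned away (its tip moves over 5 mm) (distance of marker_tip from where it was at the start of the episode above 0.005 m).
It fails at once if the flask, the tube rack or the bottle is shifted over 25 mm or tipped over 0.4 rad ((distance of flask from where it was at the start of the episode above 0.025 m or angle between flask's own z axis and vertical above 0.4 rad) or (distance of tube_rack from where it was at the start of the episode above 0.025 m or angle between tube_rack's own z axis and vertical above 0.4 rad) or (distance of bottle from where it was at the start of the episode above 0.025 m or angle between bottle's own z axis and vertical above 0.4 rad)).
It also fails if it takes over 42 s, if anything falls off the work surface, if the arm or the gripper's body presses on something with over 40 N, if the wrist force passes 120 N, or if a joint passes its speed limit or range.

### The arm

A 7-joint arm with a two-finger parallel gripper is mounted at the origin on the work surface. World frame = base frame: x ahead of the robot, y to its left, z up, the work surface at z = 0. Lengths are in m, angles in rad, forces in N, time in s.
With the tool pointing down it reaches from about 0.4 to 0.85 m from the base axis. Payload 4.5 kg.
Tool frame: the origin (TCP) lies midway between the tips of the shut fingers; the grasp point (between the pads) lies 19 mm behind it; z points along the fingers, y is the line along which they close (so a half turn about z gives the same grasp; the last joint's range is limited). The gripper opens to 88 mm and grips with 3 to 60 N. Pads are 18 mm wide; open, the fingers measure 123 mm over their backs; the gripper's body (75 mm by 187 mm) begins 45 mm behind the grasp point.
Start: joints at [-1.29, 0.689, -0.195, 1.565, 0.157, 0.902, -0.215], TCP at [0.153, 0.606, 0.239] pointing down, gripper open.
Joint ranges: [-3.01, 3.01], [-0.46, 2.08], [-1.47, 1.51], [0.13, 2.56], [-1, 4.14], [0.04, 2.09], [-2.66, 2.66]. Speed limits (rad/s): [2.57, 2.57, 3.14, 3.14, 3.14, 3.14, 3.14].

### API

Orientations are given as a unit quaternion [w, x, y, z].
In Python, from bench import get_state, capture, finish_job gives the robot as it stands.
- The arm moves only by the tool send_rows, never from a script. Its argument "increments" is a list of rows, each a list of 7 numbers: the shift along the tool's x, y, z scaled (see below), then the turn, a rotation vector about the tool's x, y, z scaled (see below), then the closure in counts, from 0 (fully open) to 255 (shut). In form: [[tx, ty, tz, ax, ay, az, gripper], ...]. A call has 1 to 20 rows; each row shifts and turns the commanded pose from where the row before left it, along the tool's axes as they then stand; what a row does not reach is not made up. The controller multiplies each number of a shift by 0.06 m and each number of a turn by 10 degrees. A row lasts 1/8 s, in which the tool goes at most 62.5 mm and 10.7 degrees, less where a joint would pass 70% of its speed; a pose out of reach is approached as far as the arm can. A call with a number of a shift or a turn outside -1 to 1 is refused whole. A call with a gripper value outside its range is refused whole. The fingers move at their own pace and stop on an object; the grip force is fixed at half the most. Time passes only in rows, so rows that do not move let the fingers close. It gives the time, the measured TCP pose, the force and the opening at its end, in the units of the state.
- get_state(): the state, without advancing time (a new reading comes with each control period).
- capture(name): name is "scene" or "top" or "wrist"; returns a dict with "img" (400x640x3 uint8, red, green, blue), "fx", "fy", "cx", "cy" (pixels), "world_from_camera" (4x4, takes a point from camera to world coordinates); the wrist camera has in their place "hand_eye" (4x4, takes a point from camera to tool coordinates, whose origin is the TCP and whose axes are the flange's). Camera axes: x right, y up, looking along -z (the intrinsics and any distortion apply to the point x, -y, -z); pixel columns grow to the right and rows downward; lengths in m; the calibration is good to about 2 mm. A picture is of the moment at which its call begins: read the wrist's pose just before it. There is no depth.
- finish_job(): hands the job in, once; it reports no verdict.
The state is a dict: "time_s": time; "joints": joint angles; "qvel": joint speeds; "joint_efforts": joint torques, N m; "ee_pos": TCP position; "tool_rot": TCP orientation; "wrist_force": force on the tool from outside, world axes, zero at the start; "ft_torque": the same for the moment, N m; "grip_width": opening from 0.0 (shut) to 1.0 (fully open).
Only numpy, scipy, OpenCV 4.12 (cv2) and the standard library are available. Lean on these libraries where they do the work, as an engineer would, in place of code of your own. Each camera call takes 0.05 s, during which the arm holds its last target. There are 200 camera calls.

## Working session

There is one attempt and no reset: what is moved stays moved. The work goes in short steps, Python scripts to look and compute and a tool call to move; the robot and the scene stay as the last step left them, time stands still between calls to the robot, and variables do not carry over. Pictures are saved under pics/ and viewed, on a budget of 10 in all, crops included, one or two more only if the job needs it, and the job is handed in when it is done.

Besides the shell and the picture viewer there is one more tool, called after ">>>" as name([rows], argument=value, ...), one row to a line, values as JSON. send_rows: Moves the arm, as the interface text tells. Shifts and turns lie within -1 to 1; 1 stands for 0.06 m of shift or 10 degrees of turn. Its arguments: {"type":"object","properties":{"increments":{"type":"array","items":{"type":"array","items":{"type":"number"}}}},"required":["increments"]}

```bash
mkdir -p pics
cat > h.py <<'E'
import numpy as np, cv2
from bench import get_state, capture, finish_job
from scipy.spatial.transform import Rotation as R
def T_tool(s):
    q=s['tool_rot']; T=np.eye(4); T[:3,:3]=R.from_quat([q[1],q[2],q[3],q[0]]).as_matrix(); T[:3,3]=s['ee_pos']; return T
def shot(name,f):
    s=get_state(); c=capture(name); cv2.imwrite('pics/%s.png'%f,c['img'][:,:,::-1])
    W=c['world_from_camera'] if 'world_from_camera' in c else T_tool(s)@np.array(c['hand_eye'])
    np.savez('pics/%s.npz'%f,W=W,k=[c['fx'],c['fy'],c['cx'],c['cy']]); print({k:v for k,v in c.items() if k not in('img',)}); return c
def pt(f,u,v,z):
    d=np.load('pics/%s.npz'%f); W=d['W']; fx,fy,cx,cy=d['k']
    r=W[:3,:3]@np.array([(u-cx)/fx,-(v-cy)/fy,-1]); o=W[:3,3]; return o+r*(z-o[2])/r[2]
def px(f,p):
    d=np.load('pics/%s.npz'%f); W=d['W']; fx,fy,cx,cy=d['k']
    q=np.linalg.inv(W)@np.r_[p,1]; return cx-fx*q[0]/q[2], cy+fy*q[1]/q[2]
E
python3 - <<'E'
from h import *
shot('top','top0'); shot('scene','sc0'); print(get_state())
E
```

```text
{'fx': 483.0690826824469, 'fy': 483.0690826824469, 'cx': 329.9291808201578, 'cy': 198.19514993722578, 'world_from_camera': array([[-0.00170055,  0.9903347 , -0.13868771,  0.37980987],
       [-0.99999493, -0.00131067,  0.00290246,  0.02758239],
       [ 0.00269263,  0.13869195,  0.99033191,  1.12039994],
       [ 0.        ,  0.        ,  0.        ,  1.        ]])}
{'fx': 459.26720760250134, 'fy': 459.26720760250134, 'cx': 320.70568544992665, 'cy': 200.8546763012946, 'world_from_camera': array([[ 0.54288016, -0.66478349,  0.51317058,  1.02833544],
       [ 0.83980818,  0.43107099, -0.33000004, -0.27325376],
       [-0.00183437,  0.61011532,  0.7923105 ,  0.82604312],
       [ 0.        ,  0.        ,  0.        ,  1.        ]])}
{'time_s': 0.1, 'joints': array([-1.29023074,  0.68990111, -0.19453082,  1.5662135 ,  0.15727322,
        0.90248807, -0.21509153]), 'qvel': array([-0.00014859, -0.00041103, -0.00029412,  0.00101417,  0.0016717 ,
       -0.00098217, -0.00067734]), 'joint_efforts': array([-3.67616391e-03, -5.28499997e+01, -1.27177164e+00, -1.53836793e+01,
       -5.26296452e-02,  2.01359770e-03,  5.41133977e-05]), 'ee_pos': array([0.15256157, 0.60552324, 0.23799694]), 'tool_rot': array([-5.59401247e-05,  1.23033623e-01,  9.92402171e-01, -8.09105295e-04]), 'wrist_force': array([-0.229865  , -0.26761566, -0.45739915]), 'ft_torque': array([ 0.00250096, -0.01483196,  0.01746563]), 'grip_width': 1.0040131442189886}
```

View pics/top0.png

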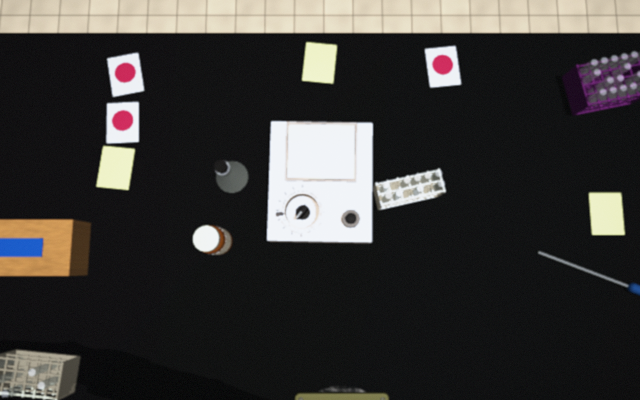

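View pics/sc0.png

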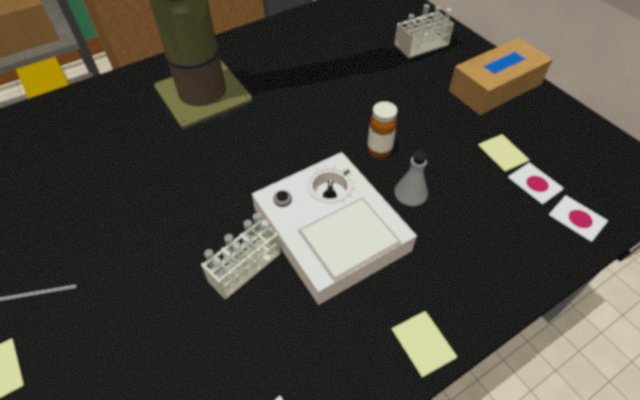

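The top view shows the stirrer (267–373, 121–242), with the well at about (302,211), the button at (350,218) and the marker tab at the left (~280,213). The flask, bottle and rack stand to the sides. I'll enlarge the well.

Run:
```python
from h import *
im=cv2.imread('pics/top0.png')[180:250,260:380]
cv2.imwrite('pics/top0c.png',cv2.resize(im,None,fx=6.5,fy=6.5,interpolation=cv2.INTER_CUBIC))
for n,u,v,z in [('well',302,211,.056),('btn',350.5,218,.06),('FL',267,242,.056),('FR',373,242,.056),('BL',270,121,.056),('BR',373,122,.056),('bottle',207,239,.13),('flask',222,167,.128)]: print(n,pt('top0',u,v,z).round(4))
```

```text
well [0.5003 0.0864 0.056 ]
btn [ 0.4842 -0.0208  0.06  ]
FL [0.4319 0.1628 0.056 ]
FR [ 0.4315 -0.07    0.056 ]
BL [0.7064 0.1605 0.056 ]
BR [ 0.7038 -0.0739  0.056 ]
bottle [0.4346 0.2762 0.13  ]
flask [0.585  0.2504 0.128 ]
```

View pics/top0c.png

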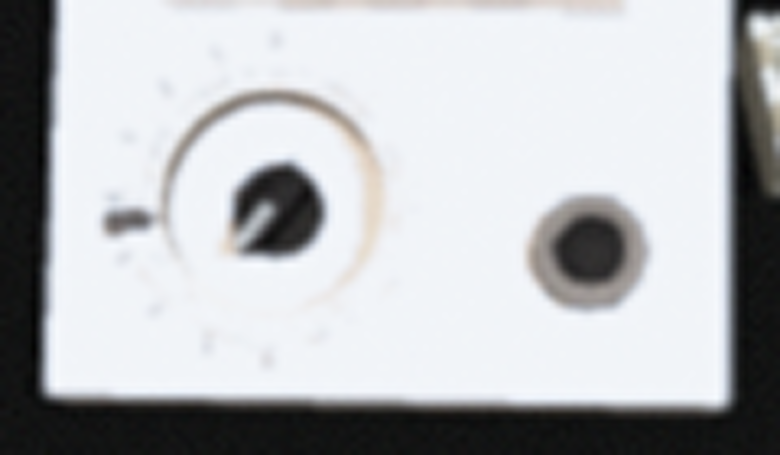

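The enlarged crop shows the well centre at crop (272,203). The nose points front-left, to about (235,245), which is roughly 45° from the front. The marker tab is at (130,220), roughly 85°. So the knob needs about 40–45° clockwise. I'll move above the knob at safe height, part-close the fingers to about 25 mm, and look with the wrist camera.

>>> send_rows([
  [-0.7,-0.63,0,0,0,0,183],
  [-0.7,-0.63,0,0,0,0,183],
  [-0.7,-0.63,0,0,0,0,183],
  [-0.7,-0.63,0,0,0,0,183],
  [-0.7,-0.63,0,0,0,0,183],
  [-0.7,-0.63,0,0,0,0,183],
  [-0.7,-0.63,0,0,0,0,183],
  [-0.7,-0.63,0,0,0,0,183],
  [-0.7,-0.63,0,0,0,0,183],
  [-0.7,-0.63,0,0,0,0,183],
  [-0.7,-0.63,0,0,0,0,183],
  [0,0,0,0,0,1,183],
  [0,0,0,0,0,1,183],
  [0,0,0,0,0,1,183],
  [0,0,0,0,0,0,183],
])

```text
time_s: 1.98
ee_pos: [0.4989, 0.09, 0.2385]
tool_rot: [-0.0, 0.375, 0.927, -0.0]
wrist_force: [-0.2, -0.2, 0.2]
grip_width: 0.283
```

Run:
```python
from h import *
s=get_state(); print(s['time_s'],s['ee_pos'],T_tool(s)[:3,:3].round(3),s['joints'].round(2),s['grip_width'])
shot('wrist','w1'); print(px('w1',[.5003,.0864,.056]))
```

```text
1.975 [0.49889249 0.09000529 0.23850427] [[-0.719  0.695 -0.   ]
 [ 0.695  0.719 -0.001]
 [-0.    -0.001 -1.   ]] [-0.2   0.54 -0.12  1.92  0.09  0.69  0.44] 0.2826719940259498
{'fx': 318.0139697546798, 'fy': 318.0139697546798, 'cx': 319.55650694885446, 'cy': 198.29665264144154, 'hand_eye': array([[-2.30674396e-05,  9.62742999e-01,  2.70418042e-01,
         7.02843242e-02],
       [ 9.99999991e-01, -1.36407932e-05,  1.33866873e-04,
         3.26959400e-04],
       [ 1.32568111e-04,  2.70418042e-01, -9.62742990e-01,
        -1.46613994e-01],
       [ 0.00000000e+00,  0.00000000e+00,  0.00000000e+00,
         1.00000000e+00]])}
(np.float64(317.8887001114392), np.float64(181.34710331695487))
```

View pics/w1.png

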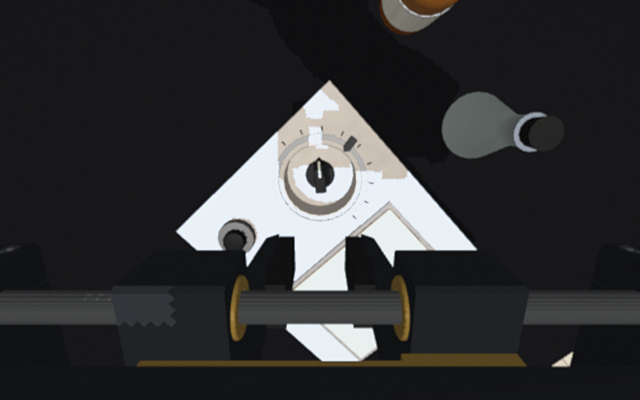

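The wrist view shows the well at about (320,182), the knob with its white line pointing image-up (318,170), and the marker tab at about (350,143). I'll enlarge it to measure.

Run:
```python
import cv2
im=cv2.imread('pics/w1.png')[120:230,265:385]
cv2.imwrite('pics/w1c.png',cv2.resize(im,None,fx=5.4,fy=5.4,interpolation=cv2.INTER_CUBIC))
```

```text
(no output)
```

View pics/w1c.png

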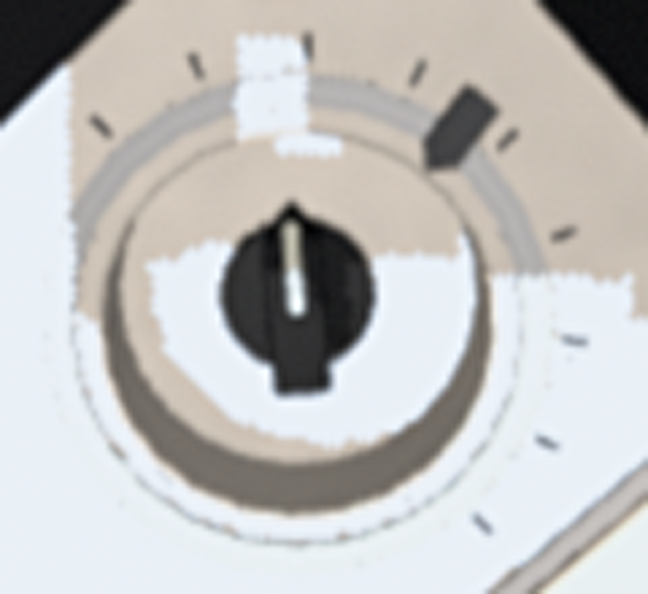

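Run:
```python
from h import *
g=lambda u,v,z: pt('w1',265+u/5.4-.4,120+v/5.4-.4,z)
for n,u,v,z in [('L',106,300,.057),('R',492,300,.057),('B',300,513,.057),('T',300,135,.057),('nose',291,205,.05),('barback',301,390,.05),('line0',297,312,.05),('line1',289,222,.05),('tabout',484,98,.063),('tabin',432,152,.063)]:
  print(n,g(u,v,z).round(4))
a=(g(106,300,.057)+g(492,300,.057))/2;b=(g(300,513,.057)+g(300,135,.057))/2; print(a,b)
c=b.copy()
n=g(291,205,.05)-g(301,390,.05); l=g(289,222,.05)-g(297,312,.05); t=g(484,98,.063)-g(432,152,.063)
A=lambda d:np.degrees(np.arctan2(d[1],d[0]))
print('nose',A(n),A(l),A(g(291,205,.05)-c),'tab',A(t),A(g(484,98,.063)-c))
# from top
h=lambda u,v,z: pt('top0',260+u/6.5-.4,180+v/6.5-.4,z)
print('top centre',h(272,203,.056),'tab',A(h(112,220,.063)-h(272,203,.056)),'nose',A(h(235,247,.05)-h(272,203,.056)))
```

```text
L [0.4708 0.0658 0.057 ]
R [0.523  0.1198 0.057 ]
B [0.5284 0.0626 0.057 ]
T [0.4741 0.115  0.057 ]
nose [0.4832 0.1038 0.05  ]
barback [0.5115 0.0792 0.05  ]
line0 [0.4994 0.0898 0.05  ]
line1 [0.4853 0.1012 0.05  ]
tabout [0.4924 0.1446 0.063 ]
tabin [0.493 0.131 0.063]
[0.49688216 0.09276204 0.057     ] [0.50127621 0.08879361 0.057     ]
nose 139.0012647580615 140.95052079390624 140.2813964706044 tab 92.52560700334156 99.00042278849172
top centre [0.50067429 0.08764226 0.056     ] tab 96.90866419804398 nose 138.24300378406835
```

The axis is at about (0.500, 0.089), the nose at 140° and the tab at about 98.5°. The measured sizes match the given ones (57 mm tab, 36 mm bar), so the turn is about 41.5° clockwise. I'll align the yaw, descend and check.

>>> send_rows([
  [-0.027,0,0.6,0,0,-0.4,183],
  [0,0,0.8,0,0,0,183],
  [0,0,0.8,0,0,0,183],
  [0,0,0.3,0,0,0,183],
  [0,0,0,0,0,0,183],
  [0,0,0,0,0,0,183],
])

```text
time_s: 2.78
ee_pos: [0.5008, 0.0891, 0.0894]
tool_rot: [0.0, 0.343, 0.939, 0.001]
wrist_force: [-1.2, 1.0, 0.8]
grip_width: 0.286
```

Run:
```python
from h import *
c=shot('wrist','w2'); cv2.imwrite('pics/w2c.png',cv2.resize(c['img'][120:320,200:440,::-1],None,fx=3,fy=3,interpolation=cv2.INTER_CUBIC))
```

```text
{'fx': 318.0139697546798, 'fy': 318.0139697546798, 'cx': 319.55650694885446, 'cy': 198.29665264144154, 'hand_eye': array([[-2.31769985e-05,  9.62745409e-01,  2.70409462e-01,
         7.02594906e-02],
       [ 9.99999992e-01, -1.20229763e-05,  1.28516448e-04,
         3.83316581e-04],
       [ 1.26979746e-04,  2.70409463e-01, -9.62745401e-01,
        -1.46613637e-01],
       [ 0.00000000e+00,  0.00000000e+00,  0.00000000e+00,
         1.00000000e+00]])}
```

View pics/w2c.png

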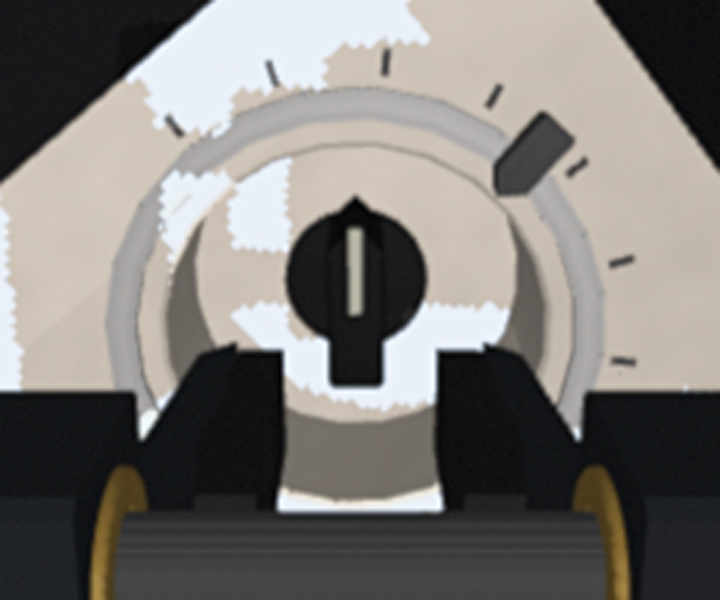

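The bar is vertical in the picture and centred between the fingers (bar 330–383, fingers 284–437). I'll descend and close.

>>> send_rows([
  [0,0,0.4,0,0,0,183],
  [0,0,0.3,0,0,0,183],
  [0,0,0.2,0,0,0,183],
  [0,0,0.12,0,0,0,183],
  [0,0,0,0,0,0,183],
  [0,0,0,0,0,0,255],
  [0,0,0,0,0,0,255],
  [0,0,0,0,0,0,255],
  [0,0,0,0,0,0,255],
])

```text
time_s: 3.95
ee_pos: [0.5003, 0.0887, 0.028]
tool_rot: [0.0, 0.343, 0.939, -0.0]
wrist_force: [-1.2, -0.6, 5.8]
grip_width: 0.135
```

The grip is on the 12 mm bar. I'll turn 42° clockwise, about +tool z.

>>> send_rows([
  [0,0,0,0,0,0.6,255],
  [0,0,0,0,0,0.6,255],
  [0,0,0,0,0,0.6,255],
  [0,0,0,0,0,0.6,255],
  [0,0,0,0,0,0.6,255],
  [0,0,0,0,0,0.6,255],
  [0,0,0,0,0,0.6,255],
  [0,0,0,0,0,0,255],
  [0,0,0,0,0,0,255],
])

```text
time_s: 5.08
ee_pos: [0.5014, 0.0892, 0.028]
tool_rot: [0.001, 0.656, 0.755, 0.001]
wrist_force: [1.2, -0.2, 5.0]
grip_width: 0.134
```

>>> send_rows([
  [0,0,0,0,0,0,183],
  [0,0,0,0,0,0,183],
  [0,0,0,0,0,0,183],
  [0,0,-0.3,0,0,0,183],
  [0,0,-0.5,0,0,0,183],
  [0,0,-0.8,0,0,0,183],
  [0,0,-0.8,0,0,0,183],
  [0,0,0,0,0,0,183],
  [0,0,0,0,0,0,183],
])

```text
time_s: 6.2
ee_pos: [0.4999, 0.089, 0.1718]
tool_rot: [-0.0, 0.657, 0.754, 0.0]
wrist_force: [-0.2, 0.3, -0.4]
grip_width: 0.279
```

Run:
```python
from h import *
s=get_state(); print(s['time_s'],s['ee_pos'],T_tool(s)[:3,:3].round(3),s['grip_width'])
c=shot('wrist','w3'); cv2.imwrite('pics/w3c.png',cv2.resize(c['img'][110:260,220:420,::-1],None,fx=4,fy=4,interpolation=cv2.INTER_CUBIC))
```

```text
6.2 [0.49985326 0.08896946 0.17182781] [[-0.137  0.991  0.   ]
 [ 0.991  0.137  0.   ]
 [ 0.     0.    -1.   ]] 0.2789655076911023
{'fx': 318.0139697546798, 'fy': 318.0139697546798, 'cx': 319.55650694885446, 'cy': 198.29665264144154, 'hand_eye': array([[-2.31693897e-05,  9.62716458e-01,  2.70512514e-01,
         7.03142568e-02],
       [ 9.99999988e-01, -1.87029557e-05,  1.52211193e-04,
        -2.41293326e-04],
       [ 1.51595605e-04,  2.70512515e-01, -9.62716447e-01,
        -1.46613562e-01],
       [ 0.00000000e+00,  0.00000000e+00,  0.00000000e+00,
         1.00000000e+00]])}
```

View pics/w3c.png

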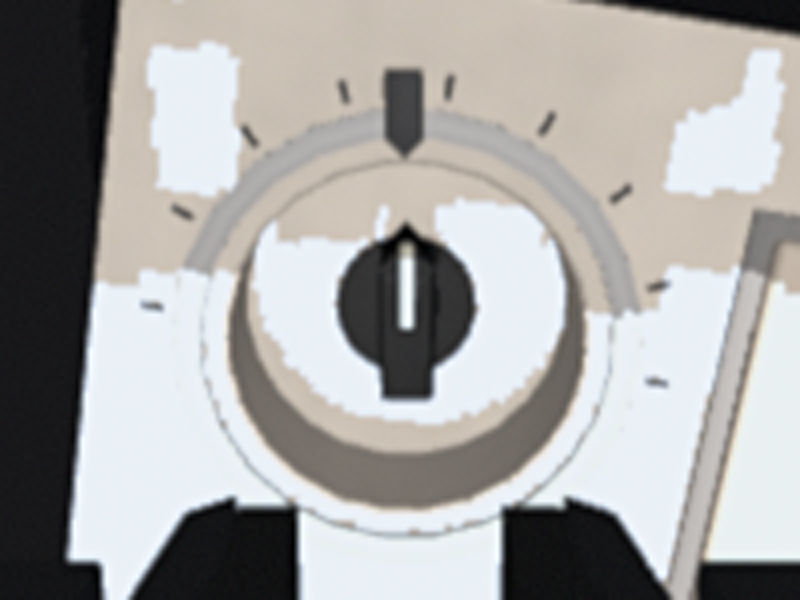

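The white line and nose (x≈405) line up with the tab tip (x≈404), so the turn is right and the knob is released. Next I'll shut the fingers, move over the button and check.

>>> send_rows([
  [-0.59,-0.17,0,0,0,0,255],
  [-0.59,-0.17,0,0,0,0,255],
  [-0.59,-0.17,0,0,0,0,255],
  [0,0,0.6,0,0,0,255],
  [0,0,0.5,0,0,0,255],
  [0,0,0,0,0,0,255],
  [0,0,0,0,0,0,255],
])

```text
time_s: 7.12
ee_pos: [0.4843, -0.0205, 0.1055]
tool_rot: [-0.0, 0.657, 0.754, -0.0]
wrist_force: [-0.1, 0.3, 0.3]
grip_width: 0.006
```

Run:
```python
from h import *
s=get_state(); print(s['time_s'],s['ee_pos'],s['grip_width'])
c=shot('wrist','w4'); im=c['img'][:,:,::-1].copy()
u,v=px('w4',[*s['ee_pos'][:2],.062]);print(u,v)
cv2.imwrite('pics/w4c.png',cv2.resize(im[100:320,180:460],None,fx=2.7,fy=2.7,interpolation=cv2.INTER_CUBIC))
```

```text
7.125 [ 0.48430814 -0.02045509  0.1055428 ] 0.0056103293469949795
{'fx': 318.0139697546798, 'fy': 318.0139697546798, 'cx': 319.55650694885446, 'cy': 198.29665264144154, 'hand_eye': array([[-2.31700865e-05,  9.62716456e-01,  2.70512521e-01,
         7.03141387e-02],
       [ 9.99999988e-01, -1.87019865e-05,  1.52210316e-04,
        -2.41918621e-04],
       [ 1.51594498e-04,  2.70512522e-01, -9.62716445e-01,
        -1.46613469e-01],
       [ 0.00000000e+00,  0.00000000e+00,  0.00000000e+00,
         1.00000000e+00]])}
320.04014215054417 223.8830555923664
```

View pics/w4c.png

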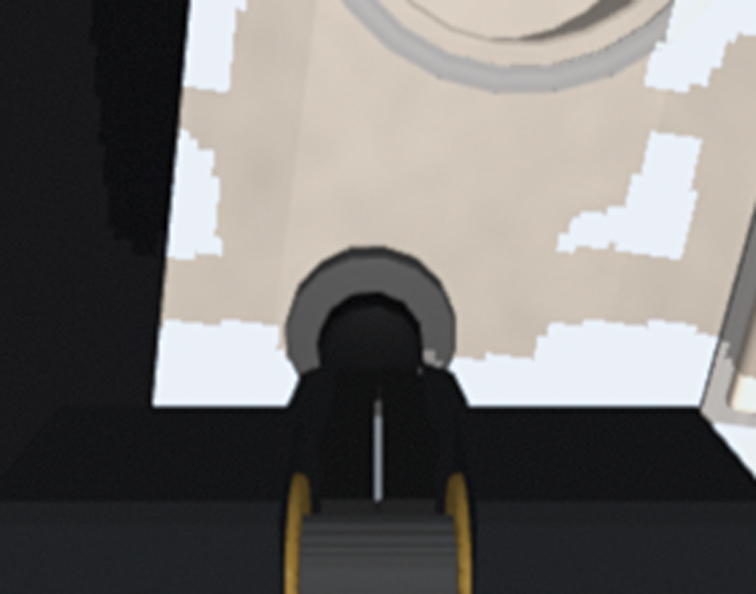

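The button centre is at about crop (370,343), against the projected tool axis at (378,335). That is under 2 mm off, so I'll correct it slightly and descend.

>>> send_rows([
  [-0.03,-0.03,0.35,0,0,0,255],
  [0,0,0.15,0,0,0,255],
  [0,0,0.05,0,0,0,255],
  [0,0,0,0,0,0,255],
])

```text
time_s: 7.68
ee_pos: [0.4831, -0.0226, 0.073]
tool_rot: [0.0, 0.657, 0.754, 0.0]
wrist_force: [-0.7, -1.1, 3.3]
grip_width: 0.006
```

>>> send_rows([
  [0,0,0.05,0,0,0,255],
  [0,0,0,0,0,0,255],
])

```text
time_s: 7.92
ee_pos: [0.4831, -0.0226, 0.072]
tool_rot: [0.001, 0.657, 0.754, 0.001]
wrist_force: [-4.3, 0.2, 26.1]
grip_width: 0.001
```

>>> send_rows([
  [0,0,0.05,0,0,0,255],
  [0,0,0,0,0,0,255],
])

```text
time_s: 8.18
ee_pos: [0.4832, -0.0226, 0.0714]
tool_rot: [0.001, 0.657, 0.754, 0.001]
wrist_force: [-7.7, 0.3, 55.1]
grip_width: 0.005
```

Contact is firm, with the button bottomed or the housing hit. I'll back off in small steps: force held over a travel of about 6 mm would show the button's spring was compressed.

>>> send_rows([
  [0,0,-0.1,0,0,0,255],
  [0,0,0,0,0,0,255],
])

```text
time_s: 8.43
ee_pos: [0.4832, -0.0226, 0.0736]
tool_rot: [0.001, 0.657, 0.754, 0.0]
wrist_force: [-1.2, -1.2, 4.4]
grip_width: 0.006
```

>>> send_rows([
  [0,0,-0.04,0,0,0,255],
  [0,0,0,0,0,0,255],
])

```text
time_s: 8.68
ee_pos: [0.4831, -0.0226, 0.0749]
tool_rot: [0.0, 0.657, 0.754, 0.0]
wrist_force: [-0.5, 0.6, 3.0]
grip_width: 0.002
```

>>> send_rows([
  [0,0,-0.03,0,0,0,255],
  [0,0,0,0,0,0,255],
])

```text
time_s: 8.93
ee_pos: [0.4832, -0.0225, 0.0766]
tool_rot: [0.0, 0.657, 0.754, 0.0]
wrist_force: [-0.8, -1.3, 2.3]
grip_width: 0.004
```

>>> send_rows([
  [0,0,-0.03,0,0,0,255],
  [0,0,0,0,0,0,255],
])

```text
time_s: 9.18
ee_pos: [0.4829, -0.0223, 0.0785]
tool_rot: [-0.0, 0.657, 0.754, 0.0]
wrist_force: [0.6, 0.1, 1.2]
grip_width: 0.005
```

>>> send_rows([
  [0,0,-0.06,0,0,0,255],
  [0,0,0,0,0,0,255],
])

```text
time_s: 9.43
ee_pos: [0.4829, -0.0223, 0.0823]
tool_rot: [-0.0, 0.657, 0.754, 0.0]
wrist_force: [-0.6, -0.3, 0.5]
grip_width: 0.006
```

The force falls 4.4→3.0→2.3→1.2→0.5 N between 73.6 and 82 mm, which is the spring over about 6 mm, so the press was full. I'll lift clear and check the knob.

>>> send_rows([
  [0,0,-0.5,0,0,0,255],
  [0,0,-0.8,0,0,0,255],
  [0,0,-0.8,0,0,0,255],
  [0,0,0,0,0,0,255],
  [0,0,0,0,0,0,255],
  [0,0,0,0,0,0,255],
])

```text
time_s: 10.18
ee_pos: [0.4819, -0.0224, 0.2068]
tool_rot: [-0.001, 0.657, 0.754, -0.001]
wrist_force: [0.9, -0.4, 0.8]
grip_width: 0.005
```

Run:
```python
from h import *
s=get_state(); print(s['time_s'],s['ee_pos'],s['wrist_force'])
c=shot('wrist','w5'); cv2.imwrite('pics/w5c.png',cv2.resize(c['img'][0:270,200:500,::-1],None,fx=2.2,fy=2.2,interpolation=cv2.INTER_CUBIC))
```

```text
10.175 [ 0.48191947 -0.02240605  0.20679845] [ 0.90255897 -0.43758016  0.78597166]
{'fx': 318.0139697546798, 'fy': 318.0139697546798, 'cx': 319.55650694885446, 'cy': 198.29665264144154, 'hand_eye': array([[-2.32667466e-05,  9.62716474e-01,  2.70512459e-01,
         7.03143825e-02],
       [ 9.99999988e-01, -1.86073890e-05,  1.52231015e-04,
        -2.43316124e-04],
       [ 1.51588837e-04,  2.70512459e-01, -9.62716462e-01,
        -1.46612647e-01],
       [ 0.00000000e+00,  0.00000000e+00,  0.00000000e+00,
         1.00000000e+00]])}
```

View pics/w5c.png

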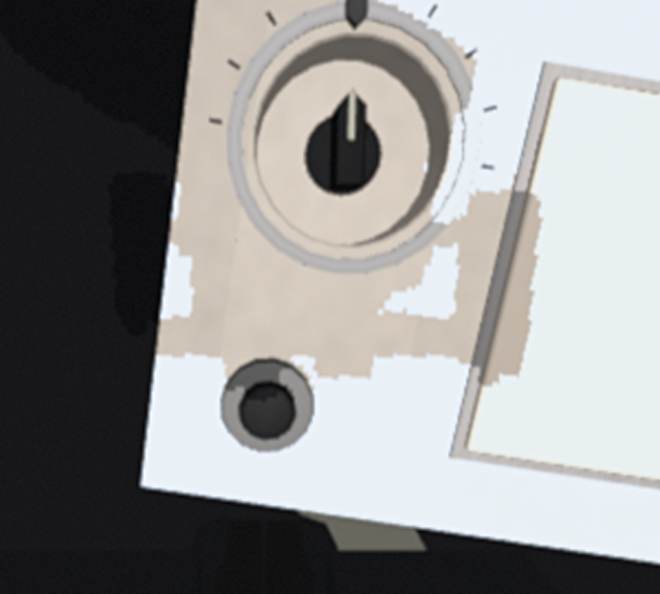

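The nose and white line (x≈352) still point at the tab (356,20), the button is free at (268,410), and the arm is clear. I'll hand in.

```bash
python3 -c "
from bench import finish_job; print(finish_job())"
```

```text
the job is handed in; nothing more can be done
None
```

The job is handed in, at about 10 s on the robot's clock; no verdict was reported.

**Knob:** I gripped it across its 12 mm and turned it 42° clockwise to the marker tab, then let go. The close-up after release showed the nose in line with the tab tip, within about 1 px at 4× enlargement. The last picture, taken after the button press, still shows it pointing at the tab.

**Start button:** I then pressed it straight down with the fingers shut. The force rose steeply at the end stop to 55 N, more than the roughly 4 N needed. Backing off, it fell from 4.4 N to 0.5 N between tool heights of 73.6 and 82 mm. That fits the button's 6 mm spring travel, so I take the press as full and the button as back up.

**Clear of the scene:** The arm ended about 0.2 m up, touching nothing. I saw no unexpected forces, and the tool paths kept clear of the flask, rack and bottle. I did not take a final picture of those three. No check failed.

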